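Open the piping-nozzle box on the bakery bench

ROBOT

A 6-joint arm with a two-finger parallel gripper is mounted at the origin on the work surface. World frame = base frame: x ahead of the robot, y to its left, z up, the work surface at z = 0. Lengths are in m, angles in degrees, forces in N, time in s.
With the tool pointing down it reaches from about 0.4 to 0.825 m from the base axis. Payload 7 kg.
Tool frame: the origin (TCP) lies at the very end of the fingers, on their centre line; the grasp point (between the pads) lies 19 mm behind it; x points along the fingers, z is the direction in which the jaws open and shut, and the axes are right-handed (so a half turn about x gives the same grasp; the last joint's range is limited). The gripper opens to 88 mm and grips with 3 to 60 N. Pads are 19 mm wide; open, the fingers measure 130 mm over their backs; the gripper's body (78 mm by 193 mm) begins 47 mm behind the grasp point.
Start: joints at [-52.993, 20.546, 0.682, 0, -70.136, -16.507], TCP at [0.236, -0.632, 0.227] pointing down, gripper open.
Joint ranges: [-176.03, 176.03], [-82.01, 121.73], [-58.28, 71.71], [-173.87, 95.51], [-174.79, -0.11], [-173.66, 173.66]. Speed limits (degrees/s): [136.94, 136.94, 172.46, 180, 180, 180].

INTERFACE

Orientations are given as [roll, pitch, yaw] about the fixed x, y, z axes, in that order (R = Rz(yaw) Ry(pitch) Rx(roll)).
In Python, from plant import * gives the robot as it stands.
- The arm moves only by the tool arm_command, never from a script. Its argument "commands" is one flat list of numbers, 5 for each row, row after row: the shift along the tool's x, y, z in mm, then the turn about the tool's x in degrees, then the opening in per cent of the stroke, from 0 (shut) to 100 (fully open). A call has 1 to 5 rows; each row shifts and turns the pose as measured when the row begins, along the tool's axes as they then stand; what a row does not reach is not made up. A row lasts 1/8 s, in which the tool goes at most 62.5 mm and 10.7 degrees, less where a joint would pass 70% of its speed; a pose out of reach is approached as far as the arm can. A call is refused whole if a number of a shift passes 62.5 or a number of a turn 10.7, either way. A call with a gripper value outside its range is refused whole. The fingers move at their own pace and stop on an object; the grip force is fixed at half the most. Time passes only in rows, so rows that do not move let the fingers close. It gives the time, the measured TCP pose, the force and the opening at its end, in the units of the state.
- get_obs(): the state, without advancing time (a new reading comes with each control period).
- snapshot(name): name is "scene" or "side" or "wrist"; returns a dict with "frame" (384x512x3 uint8, blue, green, red), "fov_y" (degrees; the focal length in pixels is half the picture's height over the tangent of half this angle, whatever the lens; pixels are square), "cx", "cy" (the principal point, pixels), "world_to_cam" (4x4, takes a point from world to camera coordinates). Camera axes: x right, y up, looking along -z (the intrinsics and any distortion apply to the point x, -y, -z); pixel columns grow to the right and rows downward; lengths in m; the calibration is good to about 2 mm. A picture is of the moment at which its call begins. There is no depth.
- close_job(): hands the job in, once; it reports no verdict.
The state is a dict: "clock": time; "joint_pos": joint angles; "qvel": joint speeds; "tau": joint torques, N m; "tool_pos": TCP position; "orientation": TCP orientation; "force": force on the tool from outside, world axes, zero at the start; "moment": the same for the moment, N m; "opening": finger opening in m.
Only numpy, scipy, OpenCV 4.12 (cv2) and the standard library are available. Lean on these libraries where they do the work, as an engineer would, in place of code of your own. Each camera call takes 0.05 s, during which the arm holds its last target. There are 200 camera calls.

TASK

Press the orange release tab on the front of the steel nozzle box gently down so that its blue lid springs up part-way by itself, then gently push the lid the rest of the way back until it rests fully open, well past upright. Only touch, press and push with the fingertips: pinch and lift nothing, leave the box standing where it is, and leave the loaf tin, loose nozzle, ring cutter and shaker alone. At the end the tab must be let go.

Things in the scene. Friction and masses are not known exactly. Their poses are not given: they have to be found in the camera images.
- box: Loose open steel box, 120 (x) by 180 (y) by 60 mm high, 4 mm walls, 1.3 kg, on the bench; inside, steel nozzles up to 45 mm high and a spring plunger by the hinge. Origin: centre of its underside, z up. Its front, with the tab, looks to its -x (roughly to the robot); the lid hinge runs along y at its rear (+x) rim. It slides if pushed sideways with more than about 5 N.
- lid (a joint): Lid hinge, rad: 0 shut, grows as it opens up and back. Latched shut at first; released, the spring lifts it to about 0.6 and it rests there; pi/2 upright; 1.9 the stop, fully open. Let go below upright it falls back to about 0.6; past upright it falls open by its own weight, slowly (damped). 1 to 2 N at its front edge moves it.
- lid_edge (a point): Middle of the free front edge of the lid, at its underside; moves with the lid: a flat blue plate 120 mm from hinge to edge, 180 mm wide, 5 mm thick, shut level on the box. In the box frame this point is x = 0.06 - 0.1205 cos(lid), y = 0, z = 0.06 + 0.1205 sin(lid); the hinge axis is at x = 0.06, z = 0.06.
- tab (a joint): Release tab, rad: 0 at rest, grows as its paddle is pressed down; it lets the lid go at about 0.2 to 0.25 and stops at 0.34; springs back to 0 when let go. Takes about 2 N to start and 5 N to press right down at tab_press.
- tab_press (a point): Point on top of the orange paddle to press straight down: in the box frame x = -0.100, y = 0, z = 0.051 at rest, 40 mm in front of the lid's edge; goes down 11 mm at full press. The paddle is 40 mm wide (y), 44 mm long, and ends 14 mm in front of this point (54 mm from the box's front wall). A 40 mm wide hook at its inner end rises over the lid's edge to 71 mm above the bench.
- loaf_tin: Bystander: loose foil loaf tin with a brown loaf, 98 by 180 (its y) by 62 mm high; origin: centre of its underside, z up.
- nozzle: Bystander: loose steel piping nozzle, a cone 26 mm across at the foot and 55 mm high, standing on its wide end; origin: centre of its foot, z up.
- cutter: Bystander: loose steel ring cutter, 64 mm across, 40 mm high; origin: centre of its underside, z up.
- shaker: Bystander: loose white shaker jar with a steel cap, 52 mm across, 100 mm high; origin: centre of its underside, z up.
Not all that is in view belongs to the job. What is shaped like the box but black or red is not meant.

How it is judged:
By the outcome, as a careful person would: the job done as asked, in the order asked, and still so for the second after the job is handed in, with the robot touching nothing.
It also fails if it takes over 48 s, if anything falls off the work surface, if the arm or the gripper's body presses on something with over 40 N, if the wrist force passes 120 N, or if a joint passes its speed limit or range.

## Working session

There is one attempt and no reset: what is moved stays moved. The work goes in short steps, Python scripts to look and compute and a tool call to move; the robot and the scene stay as the last step left them, time stands still between calls to the robot, and variables do not carry over. Pictures are saved under pics/ and viewed, about 8 in all and at most 12, crops included, and the job is handed in when it is done.

Besides the shell and the picture viewer there is one more tool, called after "Call:" in YAML: its name, and indented under it one key for each argument. arm_command: Moves the arm, as the interface text tells. Its arguments: {"type":"object","properties":{"commands":{"type":"array"}},"required":["commands"]}

```bash
mkdir -p pics; ls
python3 - <<'E'
from plant import *
import cv2,numpy as np
for n in("scene","side"):
    s=snapshot(n); cv2.imwrite(f"pics/{n}1.png",cv2.resize(s["frame"],(800,600))); print(n,s["fov_y"],s["cx"],s["cy"],[k for k in s]); print(np.round(s["world_to_cam"],4).tolist())
o=get_obs(); print(o)
E
```

```text
pics
scene 53.05170478811512 261.92559350100197 191.74216816923374 ['frame', 'fov_y', 'cx', 'cy', 'world_to_cam']
[[-0.7122, 0.7018, 0.0165, 0.3749], [-0.4171, -0.4419, 0.7942, 0.1504], [0.5647, 0.5587, 0.6074, -1.1561], [0.0, 0.0, 0.0, 1.0]]
side 44.72035600448596 256.65423534122056 191.57670634004853 ['frame', 'fov_y', 'cx', 'cy', 'world_to_cam']
[[-0.7513, -0.6599, -0.0092, 0.3852], [0.4557, -0.5288, 0.716, -0.2802], [-0.4773, 0.5338, 0.698, -0.9594], [0.0, 0.0, 0.0, 1.0]]
{'clock': 0.1, 'joint_pos': array([-5.29947422e+01,  2.05854828e+01,  6.39147798e-01, -1.83028294e-02,
       -7.01345313e+01, -1.65070906e+01]), 'qvel': array([ 0.01792064, -0.10257998,  0.14058196,  0.07195993, -0.00943056,
       -0.01143853]), 'tau': array([-1.56835187e-03, -5.84163773e+01,  2.93751007e+01,  7.01547548e+00,
        1.01401733e-02, -3.48548292e-05]), 'tool_pos': array([ 0.23620066, -0.63186408,  0.2257364 ]), 'orientation': array([  4.49623164,  89.91732274, 114.98816716]), 'force': array([-0.65415847, -0.35760252,  0.62177575]), 'moment': array([-0.022615  ,  0.04554473,  0.03284111]), 'opening': 0.08708492967335724}
```

View pics/scene1.png

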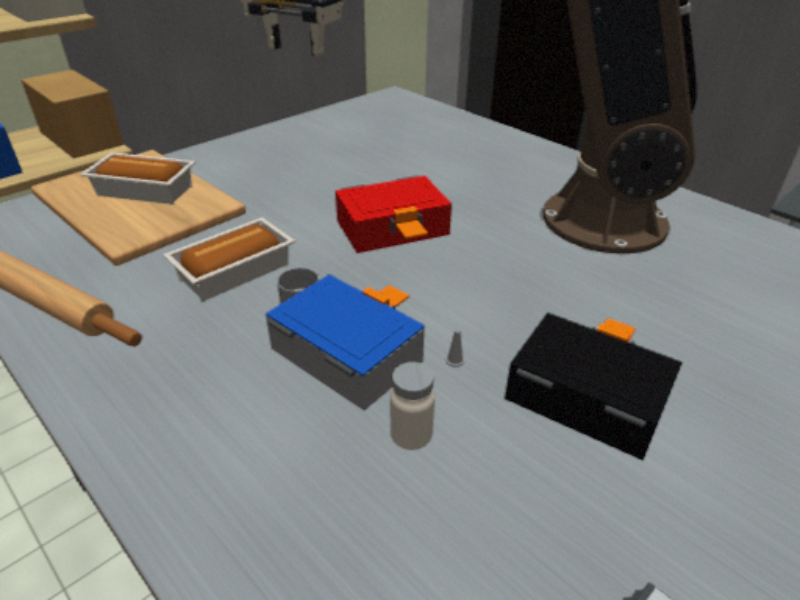

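View pics/side1.png

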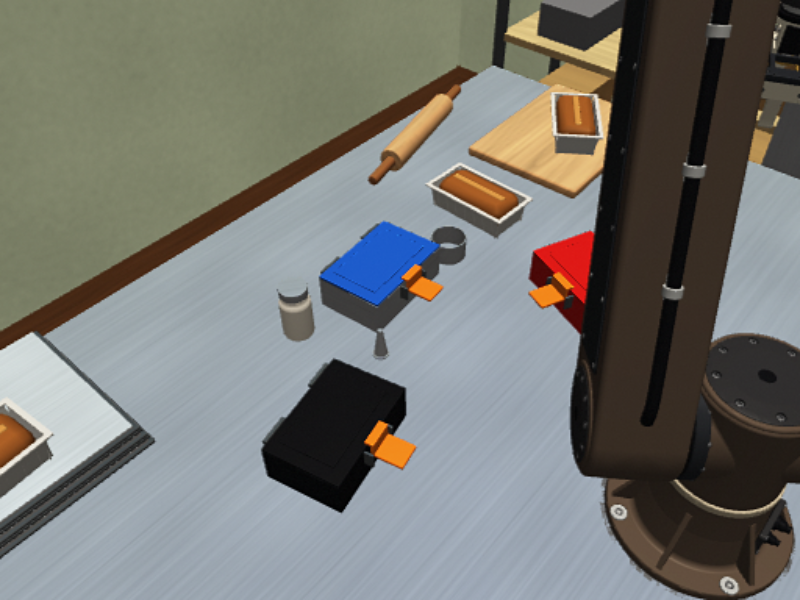

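Three boxes share the shape. In the side view they are black (335,435), red (565,280) and blue-lidded steel (380,265), which is at (345,325) in the scene view. Only the last has a blue lid on a bare steel body, so I'll confirm it in one enlarged crop.

Run:
```python
import cv2,numpy as np
from plant import *
a=snapshot("side")["frame"][130:220,195:295]; b=snapshot("scene")["frame"][170:260,165:275]
c=cv2.resize(a,None,fx=4,fy=4,interpolation=cv2.INTER_CUBIC);d=cv2.resize(b,None,fx=3.6,fy=4*0.9,interpolation=cv2.INTER_CUBIC)
d=cv2.copyMakeBorder(d,0,360-d.shape[0],0,0,cv2.BORDER_CONSTANT)
cv2.imwrite("pics/crop1.png",np.hstack([c,d]))
```

```text
(no output)
```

View pics/crop1.png

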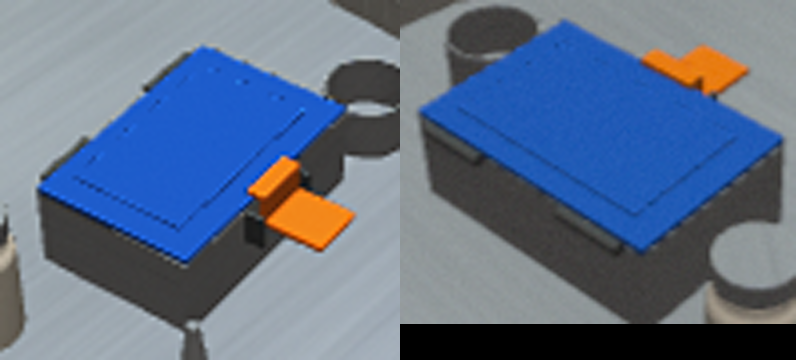

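Confirmed: this box has a blue lid, bare steel walls and an orange tab on the robot side. Side crop lid corners: (205,47), (345,107), (187,262), (40,187). Next I'll fit its pose from these and the scene crop corners.

```bash
cat > h.py <<'E'
import numpy as np
from plant import *
def proj(s,P):
    P=np.atleast_2d(P); W=np.array(s["world_to_cam"]); c=P@W[:3,:3].T+W[:3,3]
    f=192/np.tan(np.radians(s["fov_y"]/2))
    return np.c_[s["cx"]+f*c[:,0]/-c[:,2], s["cy"]-f*c[:,1]/-c[:,2]]
E
python3 - <<'E'
from h import *
from scipy.optimize import least_squares
S=snapshot("side");C=snapshot("scene")
B=np.array([[.06,-.09,.065],[-.0605,-.09,.065],[-.0605,.09,.065],[.06,.09,.065],[-.114,.02,.051],[-.114,-.02,.051]])
us=np.array([[205,47],[345,107],[187,262],[40,187],[322,250],[355,215]])/4+[195,130]
uc=(np.array([[420,113],[568,20],[782,138],[640,252],[748,68],[703,45]])-[400,0])/3.6+[165,170]
def w(p):
    c,s=np.cos(p[2]),np.sin(p[2]); return np.c_[p[0]+c*B[:,0]-s*B[:,1],p[1]+s*B[:,0]+c*B[:,1],B[:,2]]
for a,b in((1,1),(1,0),(0,1)):
    r=least_squares(lambda p:np.r_[a*(proj(S,w(p))-us).ravel(),b*(proj(C,w(p))-uc).ravel()],[.6,0,0]);p=r.x
    print(p[:2],np.degrees(p[2]))
    if a and b: print(np.round(r.fun.reshape(-1,2),1).tolist())
k=1/1.5625
for n,s_,c_ in(("nozzle foot",(381,353),(456,360)),("shaker top",(292,292),(413,375)),("cutter top",(449,238),(298,280)),("tin",(481,190),(232,248)),("red top",None,None)):
    if s_ is None: continue
    q=least_squares(lambda P:np.r_[(proj(S,P)[0]-np.array(s_)*k),(proj(C,P)[0]-np.array(c_)*k)],[.6,0,0.05]);print(n,q.x,q.cost)
E
```

```text
[ 0.60082121 -0.04963097] 5.594737847263445
[[-0.4, -0.9], [0.6, 0.1], [-0.3, -0.1], [-0.9, -0.4], [-0.2, -0.6], [0.2, -0.7], [-0.5, -1.0], [-0.5, 0.1], [1.0, 0.2], [0.4, -0.4], [0.9, -0.0], [0.1, -0.4]]
[ 0.59947246 -0.04879675] 5.648337729088103
[ 0.60160035 -0.04949023] 5.574552456574491
nozzle foot [0.49851941 0.06443428 0.00235655] 9.742042730305505e-05
shaker top [0.63255198 0.1141423  0.09623011] 4.661638022617849
cutter top [ 0.57092222 -0.19822287  0.03716675] 0.12957261507763268
tin [ 0.6029498  -0.33342419  0.048974  ] 0.7376575352530088
```

```bash
cat >> h.py <<'E'
from scipy.spatial.transform import Rotation as Ro
bx=np.array([.6008,-.0495]);yw=np.radians(5.6);Rb=Ro.from_euler('z',yw).as_matrix()
def b2w(p): return Rb@np.array(p,float)+[*bx,0]
def st(): 
    o=get_obs(); R=Ro.from_euler('xyz',o["orientation"],degrees=True).as_matrix(); return o,R
def to(p):  # box-frame goal -> remaining tool-axes mm, turn deg so that tool z = +-box y
    o,R=st(); d=R.T@(b2w(p)-o["tool_pos"])*1000
    zb=R.T@Rb[:,1]; a=np.degrees(np.arctan2(-zb[1],zb[2])); a=(a+90)%180-90
    print("t",o["clock"],"box pos",np.round(Rb.T@(o["tool_pos"]-[*bx,0])*1000,1),"F",np.round(Rb.T@o["force"],2),"open",round(o["opening"],3));print("shift",np.round(d,1),"turn",round(a,1))
    return R
E
python3 -c "
from h import *
R=to([-.107,0,.11]);print(R.round(3)); print(get_obs()['joint_pos'])"
```

```text
t 0.3 box pos [-419.6 -544.3  226.2] F [ 0.04 -0.1  -0.82] open 0.088
shift [ 116.4 -442.   445.5] turn 14.9
[[-0.    -0.937 -0.35 ]
 [ 0.    -0.35   0.937]
 [-1.     0.     0.001]]
[-5.29939284e+01  2.05616957e+01  6.64306644e-01 -4.97682377e-03
 -7.01342863e+01 -1.65070730e+01]
```

Call:
arm_command:
  commands: [0,-40,42,7.5,0,0,-40,42,7.4,0,0,-30,52,0,0,0,-30,52,0,0,0,-30,52,0,0]

```text
clock: 0.92
tool_pos: [0.3661, -0.3616, 0.2244]
orientation: [40.3, 89.9, 135.0]
force: [1.7, -0.6, -0.3]
opening: 0.0432
```

```bash
python3 -c "
from h import *
R=to([-.107,0,.11])"
```

```text
t 0.925 box pos [-264.  -287.7  224.4] F [ 1.62 -0.72 -0.29] open 0.043
shift [ 114.6 -152.7  289.9] turn -0.9
```

Call:
arm_command:
  commands: [0,-28,54,-0.9,0,0,-28,54,0,0,0,-28,54,0,0,0,-28,54,0,0,0,-28,54,0,0]

```text
clock: 1.55
tool_pos: [0.4819, -0.071, 0.2266]
orientation: [-79.3, 89.8, 16.3]
force: [0.9, -0.7, -0.5]
opening: 0.0008
```

```bash
python3 -c "
from h import *
R=to([-.107,0,.09])"
```

```text
t 1.55 box pos [-120.4   -9.8  226.6] F [ 0.79 -0.79 -0.48] open 0.001
shift [136.7 -12.9   9.7] turn 0.1
```

Call:
arm_command:
  commands: [30,-6,5,0,0,40,-4,3,0,0,40,-2,1,0,0,20,0,0,0,0,0,0,0,0,0]

```text
clock: 2.17
tool_pos: [0.4968, -0.0547, 0.0948]
orientation: [-82.2, 89.5, 14.0]
force: [-0.2, -1.1, 0.8]
opening: 0.0007
```

```bash
python3 -c "
from h import *
import cv2
R=to([-.107,0,.051])
a=snapshot('side')['frame'][100:220,170:330]
cv2.imwrite('pics/c2.png',cv2.resize(a,None,fx=5,fy=5,interpolation=cv2.INTER_CUBIC))"
```

```text
t 2.175 box pos [-104.     4.9   94.8] F [-0.3  -1.09  0.82] open 0.001
shift [43.7  3.4 -5. ] turn 0.6
```

View pics/c2.png

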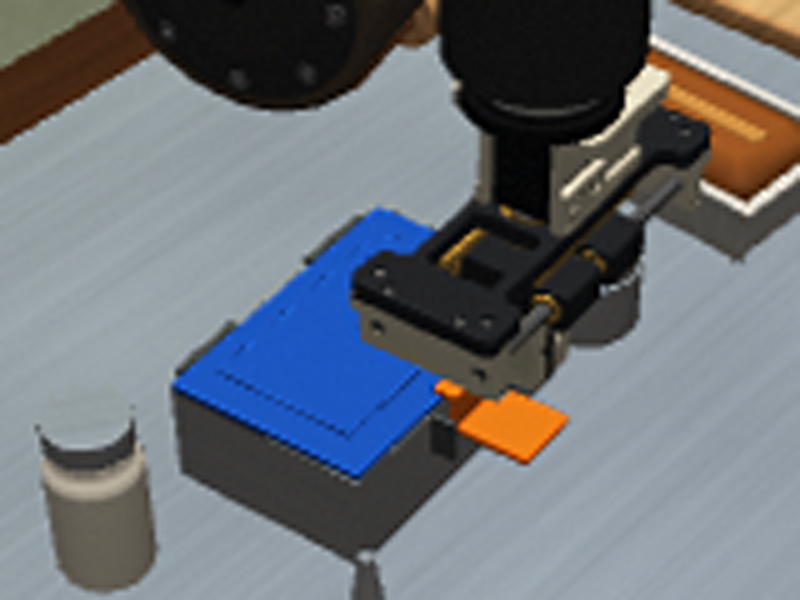

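The gripper sits above the tab. I'll check where the TCP projects in this crop against the visible fingertips near (505,390).

```bash
python3 -c "
from h import *
s=snapshot('side');o=get_obs()
for p in (o['tool_pos'],o['tool_pos']+[0,0,.066],b2w([-.1,0,.051]),b2w([-.114,0,.051])): print((proj(s,p)[0]-[170,100])*5)
s=snapshot('wrist');import cv2;cv2.imwrite('pics/w.png',s['frame'])
"
```

```text
[526.14722412 367.91285991]
[528.71501386 265.08588715]
[525.46864814 426.57715302]
[548.24815282 437.46607808]
```

View pics/w.png

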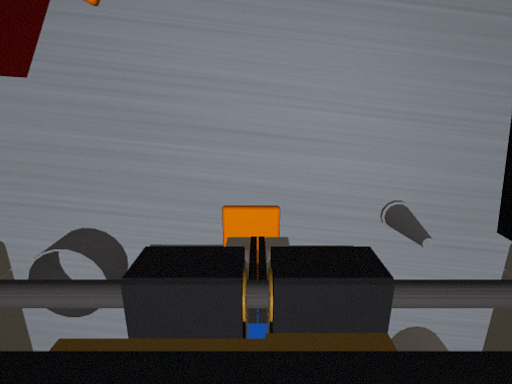

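Call:
arm_command:
  commands: [15,3,-4,0.6,0,15,1,-1,0,0,6,0,0,0,0,3,0,0,0,0,0,0,0,0,0]

```text
clock: 2.95
tool_pos: [0.4968, -0.0603, 0.0584]
orientation: [-82.0, 88.9, 13.5]
force: [-0.1, -0.4, -0.4]
opening: 0.0003
```

```bash
python3 -c "
from h import *
R=to([-.107,0,.051])"
```

```text
t 2.95 box pos [-104.5   -0.6   58.4] F [-0.14 -0.39 -0.41] open 0.0
shift [7.4 2.6 0.6] turn -0.2
```

Call:
arm_command:
  commands: [4,2,0,0,0,4,1,0,0,0,3,0,0,0,0,3,0,0,0,0,3,0,0,0,0]

```text
clock: 3.58
tool_pos: [0.495, -0.0604, 0.0417]
orientation: [-82.9, 88.8, 12.6]
force: [0.2, 0.2, 4.5]
opening: 0.0002
```

```bash
python3 -c "
from h import *
R=to([-.107,0,.04])"
```

```text
t 3.575 box pos [-106.3   -0.5   41.7] F [0.17 0.18 4.48] open 0.0
shift [1.7 0.7 0.5] turn -0.1
```

Call:
arm_command:
  commands: [3,0,0,0,0,2,0,0,0,0]

```text
clock: 3.82
tool_pos: [0.4958, -0.0604, 0.0378]
orientation: [-84.7, 88.7, 10.9]
force: [-10.4, 2.1, 28.0]
opening: 0.0006
```

```bash
python3 -c "
from h import *
import cv2
R=to([-.107,0,.04])
a=snapshot('side')['frame'][100:220,170:330]
cv2.imwrite('pics/c3.png',cv2.resize(a,None,fx=5,fy=5,interpolation=cv2.INTER_CUBIC))"
```

```text
t 3.825 box pos [-105.6   -0.6   37.8] F [-10.12   3.12  27.96] open 0.001
shift [-2.2  1.4  0.6] turn -0.1
```

View pics/c3.png

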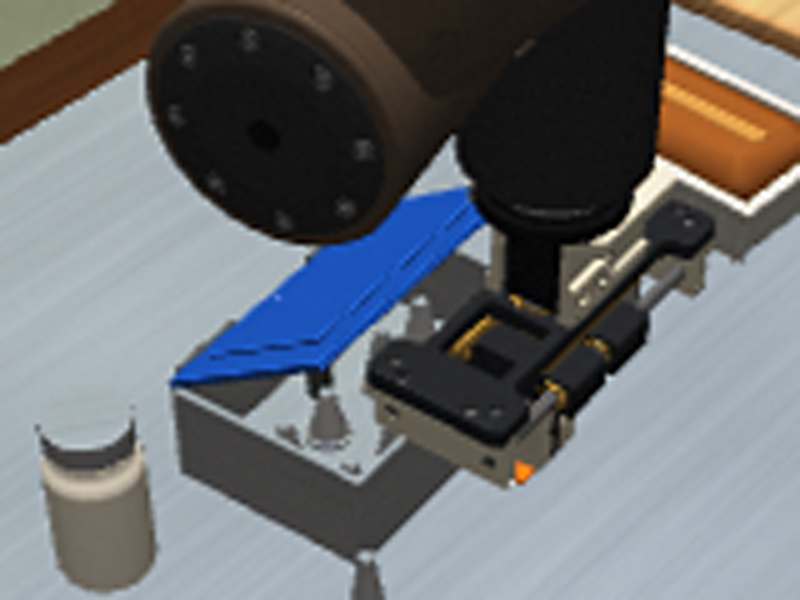

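The lid has sprung part-way up and is clear of the gripper. The force rose to 28 N at the tab's stop, so I'm backing off straight up.

Call:
arm_command:
  commands: [-5,0,0,0,0,-10,0,0,0,0,-20,3,0,0,0,-15,3,0,0,0,0,0,0,0,0]

```text
clock: 4.5
tool_pos: [0.4881, -0.061, 0.0891]
orientation: [-83.3, 88.8, 12.2]
force: [0.2, -0.4, -0.9]
opening: 0.0008
```

```bash
python3 -c "
from h import *
import cv2
R=to([-.075,0,.095]); print(R.round(3)[:,0])
a=snapshot('side')['frame'][100:220,170:330]
cv2.imwrite('pics/c4.png',cv2.resize(a,None,fx=5,fy=5,interpolation=cv2.INTER_CUBIC))"
```

```text
t 4.5 box pos [-113.3   -0.5   89.1] F [ 0.12 -0.46 -0.94] open 0.001
shift [ -5.1 -38.4   0.6] turn -0.1
[ 0.021  0.005 -1.   ]
```

View pics/c4.png

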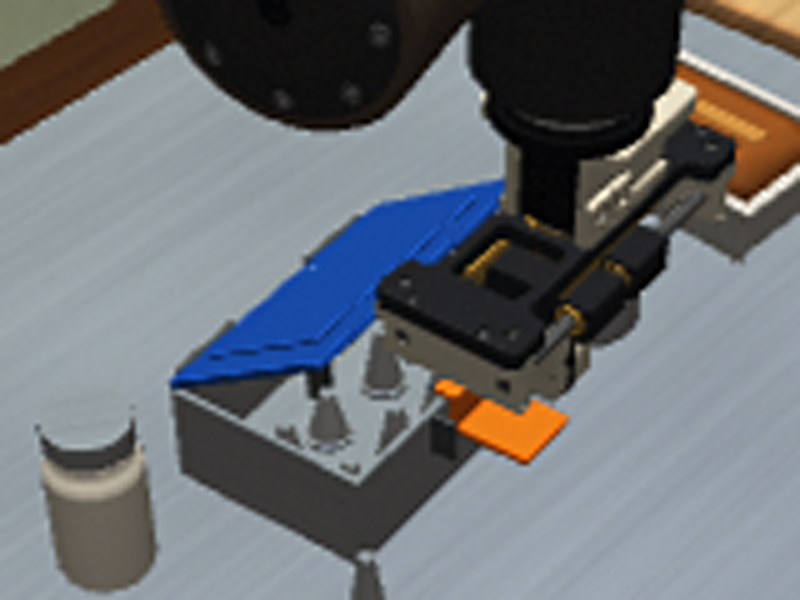

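The tab is back at rest, the lid rests part-way open, and the box hasn't moved: its near corner is still at (358,485). Now I'll bring the fingers to the lid edge and push along its arc.

Call:
arm_command:
  commands: [-6,-12,0,0,0,-5,-14,0,0,0,0,-10,0,0,0,0,-6,0,0,0,0,0,0,0,0]

```text
clock: 5.18
tool_pos: [0.5326, -0.0569, 0.0988]
orientation: [-83.4, 89.0, 12.1]
force: [-0.2, -0.2, -0.5]
opening: 0.0004
```

```bash
python3 -c "
from h import *
R=to([-.051,0,.1])"
```

```text
t 5.175 box pos [-68.6  -0.7  98.8] F [-0.19 -0.23 -0.53] open 0.0
shift [ -0.9 -17.6   0.7] turn -0.1
```

Call:
arm_command:
  commands: [0,-6,0,0,0,0,-6,0,0,0,-1,-4,0,0,0,-4,-3,0,0,0,-5,-4,0,0,0]

```text
clock: 5.8
tool_pos: [0.5555, -0.0547, 0.1092]
orientation: [-82.5, 89.1, 13.0]
force: [-1.6, 0.5, 0.5]
opening: 0.0005
```

```bash
python3 -c "
from h import *
R=to([-.039,0,.11])"
```

```text
t 5.8 box pos [-45.6  -0.8 109.2] F [-1.52  0.69  0.47] open 0.0
shift [-0.7 -6.6  0.8] turn -0.1
```

Call:
arm_command:
  commands: [-6,-5,0,0,0,-6,-5,0,0,0,-5,-5,0,0,0,-5,-6,0,0,0,-5,-6,0,0,0]

```text
clock: 6.42
tool_pos: [0.5839, -0.0521, 0.1392]
orientation: [-82.7, 89.1, 12.8]
force: [0.4, -0.4, -0.7]
opening: 0.0005
```

```bash
python3 -c "
from h import *
R=to([-.015,0,.136])"
```

```text
t 6.425 box pos [-17.1  -0.9 139.2] F [ 0.37 -0.4  -0.7 ] open 0.001
shift [ 3.3 -2.   0.9] turn -0.1
```

Call:
arm_command:
  commands: [-3,-7,0,0,0,-3,-7,0,0,0,-3,-7,0,0,0,-2,-7,0,0,0,-1,-7,0,0,0]

```text
clock: 7.05
tool_pos: [0.6213, -0.0485, 0.1529]
orientation: [-83.2, 89.0, 12.3]
force: [0.2, 0.6, -0.0]
opening: 0.0007
```

```bash
python3 -c "
from h import *
import cv2
R=to([.039,0,.152])
a=snapshot('side')['frame'][60:180,170:330]
cv2.imwrite('pics/c5.png',cv2.resize(a,None,fx=5,fy=5,interpolation=cv2.INTER_CUBIC))"
```

```text
t 7.05 box pos [ 20.5  -1.  152.9] F [ 0.29  0.57 -0.04] open 0.001
shift [  1.2 -18.5   1.1] turn -0.1
```

View pics/c5.png

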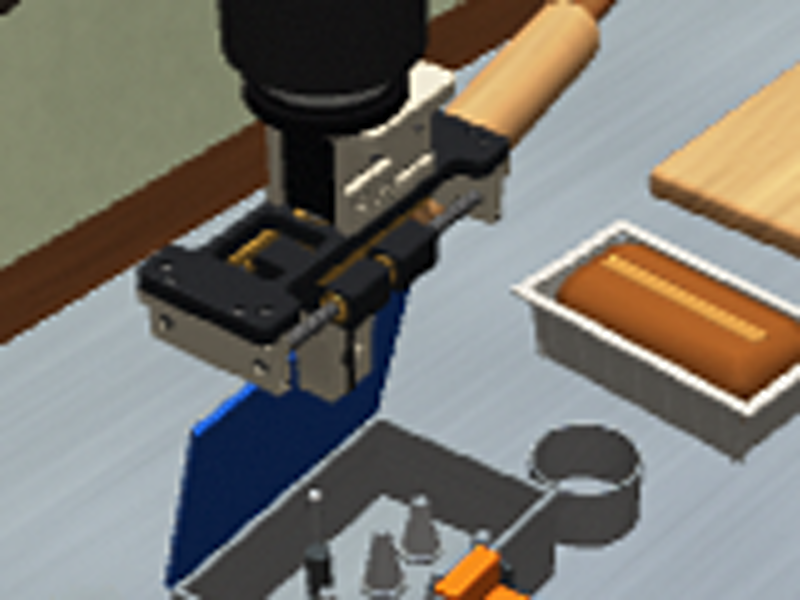

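The lid stands at about 1.3 rad with the fingers under its top edge. I'll keep pushing it back past upright.

Call:
arm_command:
  commands: [0,-7,0,0,0,0,-7,0,0,0,0,-7,0,0,0,0,-7,0,0,0,0,-7,0,0,0]

```text
clock: 7.72
tool_pos: [0.6591, -0.0449, 0.1531]
orientation: [-83.8, 89.0, 11.7]
force: [0.4, -0.7, -0.4]
opening: 0.0002
```

Call:
arm_command:
  commands: [0,-5,0,0,0,0,-5,0,0,0,0,-5,0,0,0,0,-3,0,0,0,0,0,0,0,0]

```text
clock: 8.35
tool_pos: [0.6786, -0.043, 0.1531]
orientation: [-83.7, 89.1, 11.8]
force: [-0.9, -0.6, -0.0]
opening: 0.0002
```

```bash
python3 -c "
from h import *
import cv2
R=to([.065,0,.152])
a=snapshot('side')['frame'][60:180,150:310]
cv2.imwrite('pics/c6.png',cv2.resize(a,None,fx=5,fy=5,interpolation=cv2.INTER_CUBIC))"
```

```text
t 8.35 box pos [ 78.1  -1.1 153.1] F [-0.93 -0.51 -0.  ] open 0.0
shift [ 0.9 13.1  1.1] turn -0.1
```

View pics/c6.png

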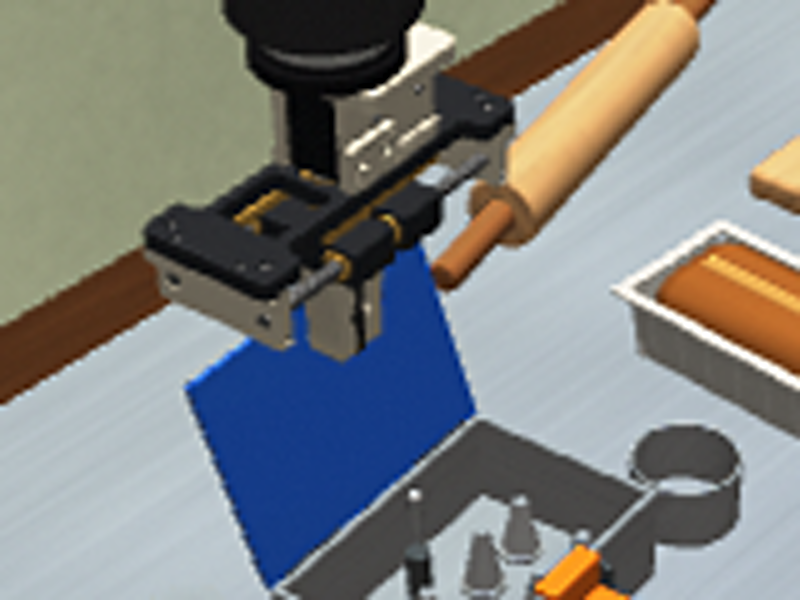

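The lid is well past upright, near its stop. I'm backing off toward the robot and then up.

Call:
arm_command:
  commands: [0,10,0,0,0,0,20,0,0,0,-20,30,0,0,0,-40,30,0,0,0,-40,30,0,0,0]

```text
clock: 9.02
tool_pos: [0.5501, -0.0557, 0.249]
orientation: [-79.0, 89.6, 16.5]
force: [0.4, -0.7, 0.9]
opening: 0.0001
```

Call:
arm_command:
  commands: [0,30,0,0,0,0,20,0,0,0,0,0,0,0,0,0,0,0,0,0,0,0,0,0,0]

```text
clock: 9.65
tool_pos: [0.4968, -0.061, 0.2535]
orientation: [-80.6, 89.0, 14.9]
force: [0.1, -0.1, 0.6]
opening: 0.0006
```

Call:
arm_command:
  commands: [0,0,0,0,0,0,0,0,0,0,0,0,0,0,0,0,0,0,0,0,0,0,0,0,0]

```text
clock: 10.28
tool_pos: [0.4976, -0.061, 0.2522]
orientation: [-80.9, 89.1, 14.6]
force: [-0.0, 0.7, -0.5]
opening: 0.0003
```

```bash
python3 -c "
from h import *
import cv2
R=to([.065,0,.152])
s=snapshot('side');a=s['frame'][60:230,150:350]
for t in (1.57,1.7,1.8,1.9):
  for y in(.09,-.09): print(t,y,((proj(s,b2w([.06-.1205*np.cos(t),y,.06+.1205*np.sin(t)]))[0]-[150,60])*3.5).round())
print('front corners',[((proj(s,b2w([-.06,y,.06]))[0]-[150,60])*3.5).round() for y in(.09,-.09)])
cv2.imwrite('pics/c7.png',cv2.resize(a,None,fx=3.5,fy=3.5,interpolation=cv2.INTER_CUBIC))"
```

```text
t 10.275 box pos [-103.9   -1.3  252.2] F [ 0.04  0.71 -0.47] open 0.0
shift [ 102.7 -167.4    1.4] turn -0.1
1.57 0.09 [174. 283.]
1.57 -0.09 [331. 161.]
1.7 0.09 [157. 276.]
1.7 -0.09 [315. 155.]
1.8 0.09 [145. 273.]
1.8 -0.09 [302. 153.]
1.9 0.09 [133. 271.]
1.9 -0.09 [291. 152.]
front corners [array([320., 479.]), array([461., 344.])]
```

View pics/c7.png

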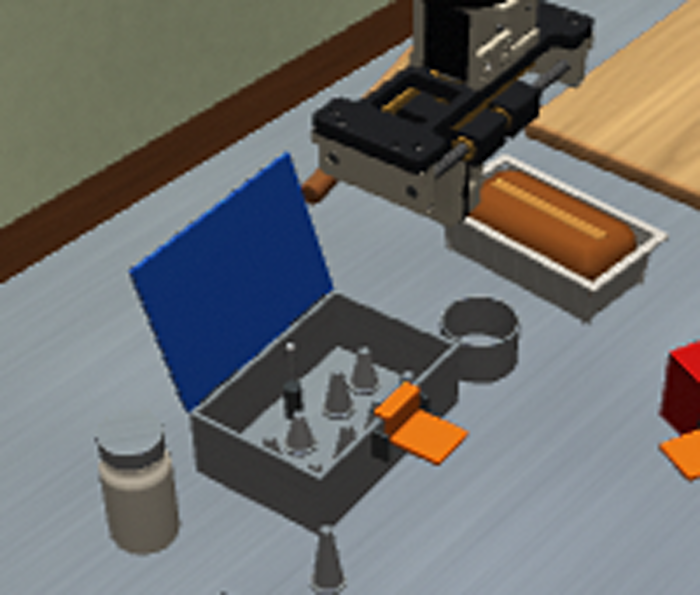

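The lid's edge corners at (132,270) and (290,153) match the predicted 1.9 rad. The box's front corners match the original pose, the tab is at rest, and the robot is clear. I'll hand it in.

```bash
python3 -c "
from plant import *
print(close_job())"
```

```text
the job is handed in; nothing more can be done
None
```

The blue-lidded steel box is open. I pressed its orange tab down until the lid sprang up part-way, let the tab go, then pushed the lid back with the closed fingertips. I handed the job in at about 10.3 s.

- **Lid:** in the last picture its edge corners match the predicted 1.9 rad, the full-open stop.
- **Tab and box:** the tab is back at rest. The box's front corners are where I first measured them, to within a few millimetres.
- **Bystanders:** the shaker, nozzle, cutter and loaf tin look untouched. I judged that by eye and did not measure it.
- **Robot:** the arm was clear of everything, and the force reading was only sensor noise.

**Harder press than intended:** my last step on the tab ran into its stop. The fingertips briefly read about 28 N down and 10 N sideways before I backed off. The box did not visibly move. While I pushed the lid, the readings after each move stayed at about 2 N or less.

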